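# Cock the ampoule opener and shut its guard

### The arm

A 6-joint arm with a two-finger parallel gripper is mounted at the origin on the work surface. World frame = base frame: x ahead of the robot, y to its left, z up, the work surface at z = 0. Lengths are in m, angles in rad, forces in N, time in s.
With the tool pointing down it reaches from about 0.3 to 0.95 m from the base axis. Payload 3.1 kg.
Tool frame: the origin (TCP) lies at the very end of the fingers, on their centre line; the grasp point (between the pads) lies 19 mm behind it; z points along the fingers, y is the direction in which the jaws open and shut (so a half turn about z gives the same grasp; the last joint's range is limited). The gripper opens to 85 mm and grips with 20 to 120 N. Pads are 22 mm wide; open, the fingers measure 114 mm over their backs; the gripper's body (76 mm by 85 mm) begins 54 mm behind the grasp point. The pads swing forward as they close: fully open they stand 13 mm farther back than shut.
Start: joints at [1.189, 0.308, 1.634, -0, 1.2, -0.07], TCP at [0.192, 0.595, 0.231] pointing down, gripper open.
Joint ranges: [-3.06, 3.06], [-0.79, 1.96], [0.05, 2.63], [-1.19, 4.34], [0.05, 2.64], [-2.94, 2.94]. Speed limits (rad/s): [2.79, 2.79, 3.14, 3.14, 3.14, 3.14].

### API

Orientations are given as a unit quaternion [w, x, y, z].
In Python, from workcell import manip gives the robot as it stands.
- The arm moves only by the shell command python3 -m crank 'ROWS'. ROWS is JSON, a list of rows, each a list of 3 entries, a list of its own where there are three numbers: the shift along the tool's x, y, z as a fraction of full scale, then the turn, a rotation vector about the tool's x, y, z as a fraction of full scale, then the closure, from -1 (fully open) to 1 (shut). A call has 1 to 20 rows; each row is the pose to reach, as a shift and turn from the pose commanded when the call began, along the tool's axes at that moment, turning the shorter way round; what a row does not reach only later rows make up. Full scale, the value 1, is 0.25 m for a shift and 2 pi rad for a turn. A row lasts 1/8 s, in which the tool goes at most 62.5 mm and 10.7 degrees, less where a joint would pass 70% of its speed; a pose out of reach is approached as far as the arm can. A call with a number of a shift or a turn outside -1 to 1 is refused whole. A call with a gripper value outside its range is refused whole. The fingers move at their own pace and stop on an object; the grip force is fixed at half the most. Time passes only in rows, so rows that repeat a pose let the fingers close. It gives the time, the measured TCP pose, the force and the opening at its end, in the units of the state.
- manip.get_state(): the state, without advancing time (a new reading comes with each control period).
- manip.camera(name): name is "scene" or "side" or "wrist"; returns the picture (480x640x3 uint8, red, green, blue); there is no depth.
- manip.calibration(name): a dict with "mtx" (3x3 intrinsics, pixels), "rvec" (rotation vector, rad) and "tvec" (3), from world to camera coordinates, as OpenCV has them. Camera axes: x right, y down, z forward; pixel columns grow to the right and rows downward; lengths in m; the calibration is good to about 2 mm. A picture is of the moment at which its call begins: read the wrist's pose just before it. calibration takes no time and is no camera call; for the wrist camera it gives the pose at the moment of the call.
- manip.close_job(): hands the job in, once; it reports no verdict.
The state is a dict: "clock": time; "qpos": joint angles; "joint_velocities": joint speeds; "effort": joint torques, N m; "ee_pos": TCP position; "ee_rot": TCP orientation; "ft_force": force on the tool from outside, world axes, zero at the start; "moment": the same for the moment, N m; "gripper_width": opening from 0.0 (shut) to 1.0 (fully open).
Only numpy, scipy, OpenCV 4.12 (cv2) and the standard library are available. Lean on these libraries where they do the work, as an engineer would, in place of code of your own. Each camera call takes 0.05 s, during which the arm holds its last target.

### The job

Get the ampoule opener ready: draw its sprung striker arm all the way round by the black handle until the catch hooks it, and let go without the arm ever snapping back. Then swing the raised wire guard fully down over it, with the arm still cocked, and leave the things standing around it where they are.

Things in the scene. Friction and masses are not known exactly. Their poses are not given: they have to be found in the camera images.
- opener: Ampoule opener: pale grey base plate 220 (x) x 270 (y) x 30 mm high, fixed to the table. Origin: centre of its underside; x to its back (away from the robot), y to its left, z up. It carries the striker arm, the catch and, on two 138 mm posts at the rear corners, the wire guard. Also on it: a steel bush (26 mm across, top at 50 mm) at x -15, y 102 and a rest stop (top at 60 mm) at x 12, y 60.
- striker (a joint): Swing of the sprung arm about an upright pivot at x 45, y 15 mm of the opener. 0 = at rest, arm pointing 145 deg counter-clockwise (from above) from the opener's +x; grows counter-clockwise (handle goes along the front to the opener's right), stop at 1.23 rad. The catch snaps in at about 1.17; hooked, it rests at 1.15. Spring pull back at the handle 2 N at 0 to 7 N at the end, damped.
- handle (a point): On the axis of the arm's black handle, 90 mm above the table: an upright round post 18 mm thick, from 57 to 108 mm above the table, 115 mm from the pivot. The steel arm under it is 16 mm wide, top at 57 mm. The raised guard overhangs it from the rear, so the tool must come in leaning about 30 to 45 deg from vertical, gripper body towards the opener's front.
- catch (a joint): Turn of the hair-trigger catch, a small sprung steel hook lying on the base (top at 44 mm): 0 = closed, 0.3 rad = fully open. The arm pushes it to about 0.15 in passing and it springs back to 0 behind the arm's pin. About 2 N on its trigger fires the arm.
- trigger (a point): Top of the trigger, the upright blade (18 x 4 mm, top 73 mm above the table) on the catch's tail near the opener's right edge. Do not touch it.
- guard (a joint): Swing of the wire guard about a level hinge along the opener's y: 0 = shut, level over the opener, 138 to 144 mm above the table; grows as its front rises, stop at 0.64 rad. Raised at the start; it stays where it is left (stiff hinge). 1 to 3 N down on its front strip swings it down. It passes clear over handle and trigger.
- guard_edge (a point): Middle of the top face of the guard's flat front strip (24 mm wide along the guard, 256 mm long along the opener's y, 6 mm thick), 190 mm from the hinge. Between it and the hinge are only thin wires 40 mm apart.
- guard_hinge (a point): Middle of the guard's hinge axis: 103 mm behind the opener's centre, 141 mm above the table.
- canister: Bystander: lidded steel canister, 84 mm across, 88 mm high with its handle, to the right of the opener. Origin at the centre of its underside.
- forceps_jar: Bystander: slim steel jar 54 mm across, with forceps standing in it, 150 mm high, left of the opener. Origin at the centre of its underside.
- vial: Bystander: small glass bottle, 26 mm across, 50 mm high, to the right of the opener's front. Origin at the centre of its underside.
- ampoule_box: Bystander: flat carton 90 x 60 x 28 mm, left of the opener's front. Origin at the centre of its underside.

How it is judged:
On the way, in this order (a step that is already met when the one before it is completed fails the run):
1. the striker arm is hooked on the closed catch and let go, the guard still raised (value of joint striker between 1.1 and 1.19 rad and value of joint catch below 0.035 rad and value of joint guard above 0.3 rad and contact force between the fingers and striker below 0.3 N), for 0.2 s.
2. the guard is down with the arm still cocked (value of joint striker between 1.1 and 1.19 rad and value of joint catch below 0.035 rad and value of joint guard below 0.05 rad), for 0.2 s.
At the end, for the whole second after the job is handed in: The striker arm rests hooked on the closed catch (joint 1.10 to 1.19 rad, catch below 0.035 rad), still; the guard is down (below 0.05 rad); the canister, jar, bottle and carton beside it are each within 40 mm of where it stood (all of step 2 and velocity of joint striker between -0.1 and 0.1 rad/s and distance of each of canister, forceps_jar, vial, ampoule_box from where it was at the start of the episode below 0.04 m); the robot touches nothing.
It fails at once if the striker arm snaps back (faster than 1.8 rad/s towards rest, short of the catch) (value of joint striker below 1 rad and velocity of joint striker below -1.8 rad/s).
It fails at once if a bystander is knocked over (angle between any of canister, forceps_jar, vial, ampoule_box's own z axis and vertical above 0.5 rad).
It also fails if it takes over 54 s, if anything falls off the work surface, if the arm or the gripper's body presses on something with over 40 N, if the wrist force passes 120 N, or if a joint passes its speed limit or range.

## Working session

There is one attempt and no reset: what is moved stays moved. The work goes in short steps, Python scripts to look and compute and a shell command to move; the robot and the scene stay as the last step left them, time stands still between calls to the robot, and variables do not carry over. Pictures are saved under pics/ and viewed, and the job is handed in when it is done.

```bash
mkdir -p pics; ls; python3 - <<'E'
from workcell import manip
import cv2
s=manip.get_state();print(s)
for n in("scene","side","wrist"):
    c=manip.calibration(n);print(n,c)
    cv2.imwrite(f"pics/{n}0.png",manip.camera(n)[:,:,::-1])
E
```

```text
pics
{'clock': 0.0, 'qpos': array([ 1.18932540e+00,  3.09029660e-01,  1.63518269e+00, -1.94189732e-05,
        1.19971387e+00, -6.96675905e-02]), 'joint_velocities': array([-3.63566745e-04, -2.00351249e-04,  5.08331964e-05, -9.11607494e-04,
       -2.91122255e-04, -1.28675865e-04]), 'effort': array([-1.08940055e-04, -4.15260243e+01, -2.76660633e+01, -2.33785304e-04,
        1.03022365e-02, -3.17201497e-06]), 'ee_pos': array([0.19143872, 0.59409151, 0.23003357]), 'ee_rot': array([-2.52148862e-04,  1.55267300e-01,  9.87871806e-01, -1.13924820e-03]), 'ft_force': array([-0.53839868,  0.50305912, -0.01431049]), 'moment': array([ 0.03317953,  0.06075996, -0.00161927]), 'gripper_width': 0.9998557832159128}
scene {'mtx': array([[531.16624987,   0.        , 311.97798962],
       [  0.        , 531.16624987, 241.0403109 ],
       [  0.        ,   0.        ,   1.        ]]), 'rvec': array([ 1.45333748,  1.91759446, -0.92672446]), 'tvec': array([ 0.09703152, -0.30205057,  1.65121023])}
side {'mtx': array([[455.54866052,   0.        , 327.52560687],
       [  0.        , 455.54866052, 232.53306248],
       [  0.        ,   0.        ,   1.        ]]), 'rvec': array([ 2.05199418, -0.55070272,  0.308218  ]), 'tvec': array([-0.52499117,  0.29854201,  0.46305693])}
wrist {'mtx': array([[418.95914005,   0.        , 325.18152395],
       [  0.        , 418.95914005, 241.46758455],
       [  0.        ,   0.        ,   1.        ]]), 'rvec': array([-2.33572657, -1.70138047, -0.25066682]), 'tvec': array([-0.62393952, -0.03784969,  0.38040439])}
```

View pics/scene0.png

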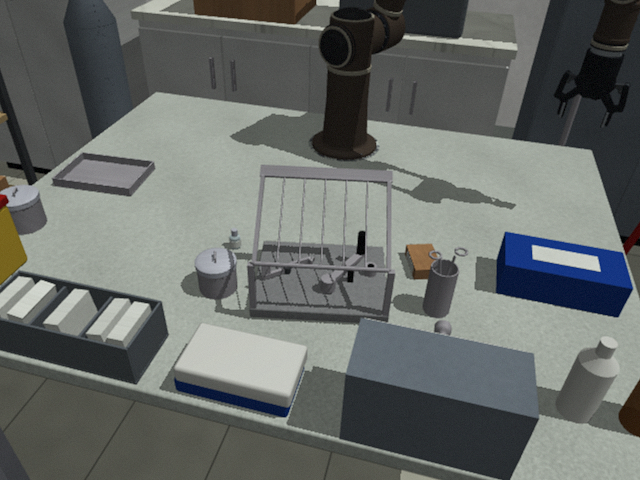

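View pics/side0.png

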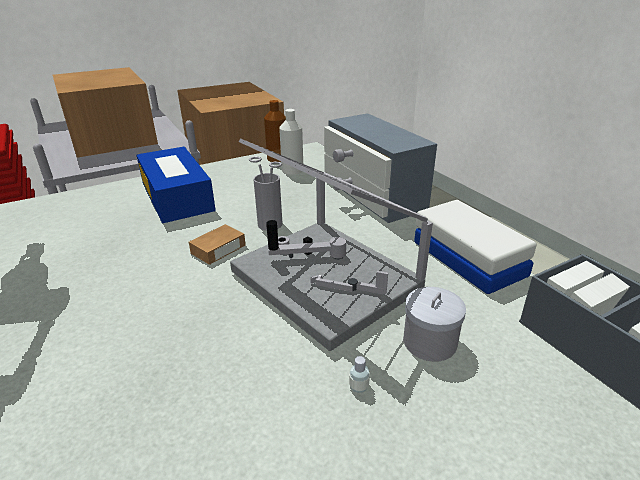

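View pics/wrist0.png

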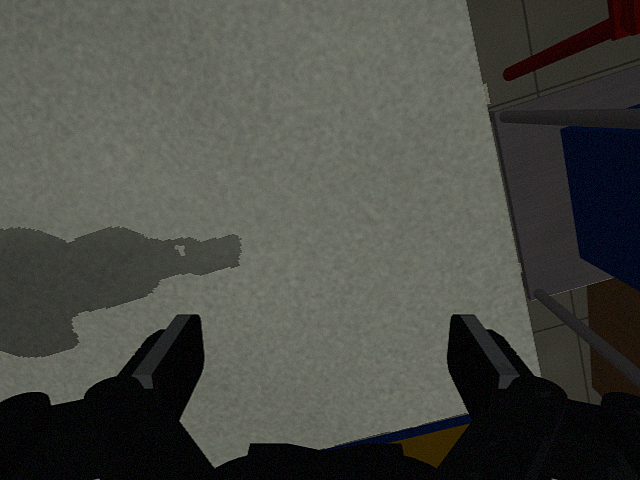

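The scene view (from behind) shows the opener around (322,250), the black handle at (361,243) and the guard strip along (262..392,172). The side view shows the base corners near (232,265), (331,342) and (424,285), and the handle at (272,235). I'll zoom in on both.

```bash
python3 - <<'E'
import cv2
a=cv2.imread("pics/scene0.png")[155:335,190:480]; cv2.imwrite("pics/s1.png",cv2.resize(a,None,fx=2.75,fy=2.75,interpolation=cv2.INTER_CUBIC))
a=cv2.imread("pics/side0.png")[130:400,180:480]; cv2.imwrite("pics/d1.png",cv2.resize(a,None,fx=2.2,fy=2.2,interpolation=cv2.INTER_CUBIC))
E
```

```text
(no output)
```

View pics/s1.png

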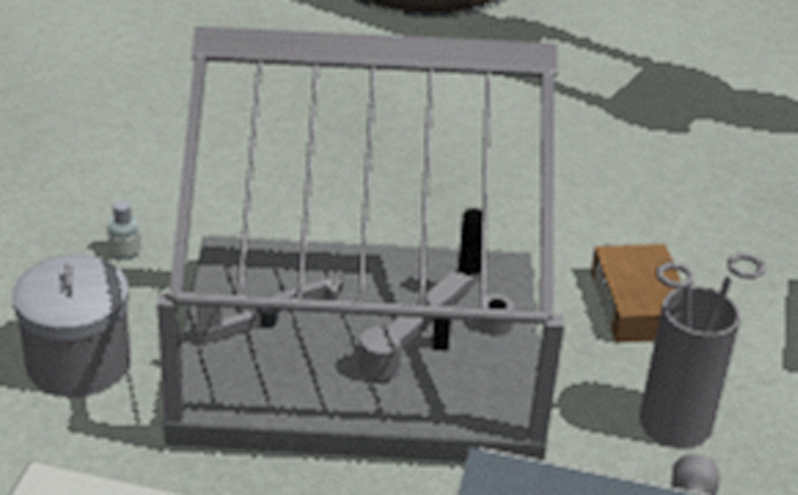

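View pics/d1.png

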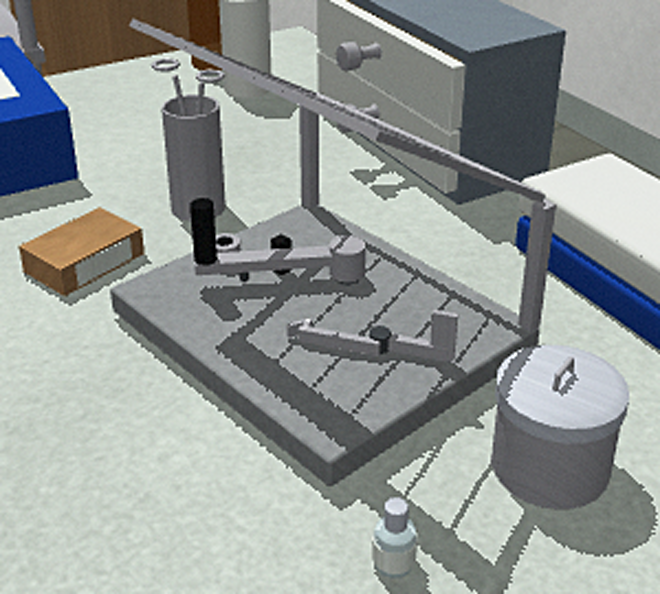

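```bash
cat > h.py <<'E'
import numpy as np,cv2
from workcell import manip
from scipy.spatial.transform import Rotation as R
from scipy.optimize import least_squares
def proj(c,P):
    return cv2.projectPoints(np.atleast_2d(P).astype(float),c["rvec"],c["tvec"],c["mtx"],None)[0][:,0]
def O2W(p,P):
    c,s=np.cos(p[2]),np.sin(p[2]); P=np.atleast_2d(P)
    return np.c_[p[0]+c*P[:,0]-s*P[:,1],p[1]+s*P[:,0]+c*P[:,1],P[:,2]]
def ray(c,uv,z):
    Rm=cv2.Rodrigues(c["rvec"])[0]; o=-Rm.T@c["tvec"]
    d=Rm.T@np.linalg.inv(c["mtx"])@np.array([*uv,1.]); return o+d*(z-o[2])/d[2]
def hpt(phi,z=.09,r=.115): 
    a=np.radians(145)+phi; return np.array([.045+r*np.cos(a),.015+r*np.sin(a),z])
def gpt(g,y=0,d=.19,h=.003):
    return np.array([.103-d*np.cos(g)-h*np.sin(g)*-1*-1, y, .141+d*np.sin(g)+h*np.cos(g)])
E
python3 - <<'E'
from h import *
cs={n:manip.calibration(n) for n in("scene","side")}
X,Y=.11,.135
pts=[("side",(-X,Y,.03),(231.4,262.7)),("side",(-X,-Y,.03),(330,340)),("side",(-X,-Y,0),(330.5,350)),
("scene",(X,-Y,0),(250.7,317.2)),("scene",(X,Y,0),(388.2,321.2)),("scene",(X,-Y,.03),(250,310.6)),("scene",(X,Y,.03),(389.3,315)),("scene",(-X,-Y,.03),(263.8,241.5)),("scene",(-X,Y,.03),(382.7,247)),
("scene",hpt(0,.108),(361.6,231.7)),("side",hpt(0,.108),(271.8,222.3)),("side",hpt(0,.057),(272.7,249))]
def f(p): return np.concatenate([proj(cs[n],O2W(p,P))[0]-uv for n,P,uv in pts]+[proj(cs["scene"],O2W(p,gpt(p[3],y,.202)))[0]-uv for y,uv in((-.128,(261.3,165.2)),(.128,(392.2,171)))])
r=least_squares(f,[.6,0,0,.6],loss="soft_l1"); p=r.x
print(p); print(f(p).reshape(-1,2).round(1))
for ph in (0,.6,1.15,1.2): print(ph,O2W(p,hpt(ph)))
print("edge",O2W(p,gpt(p[3])),O2W(p,gpt(0)))
for n,uv,nm,z in[("side",(360,388),"vial",0),("side",(432,350),"canister b",0),("side",(269,230),"jar",0),("scene",(216,297),"can",0),("scene",(436,313),"jar",0),("scene",(235,248),"vial",0)]: print(nm,ray(cs[n],uv,z))
E
```

```text
[0.65321815 0.0941269  0.21939201 0.50966021]
[[-3.1 -2.4]
 [ 0.4 -0.9]
 [-0.1  4.3]
 [-0.2  2.7]
 [-0.2  5.2]
 [-0.2 -1.6]
 [ 0.4  0.6]
 [-0.8 -1.4]
 [-0.2 -1.5]
 [ 0.6  0.9]
 [-1.1 -0.2]
 [-0.1 -1.9]
 [-0.4  0.1]
 [-0.9 -0.2]]
0 [[0.58757494 0.1624393  0.09      ]]
0.6 [[0.5813662  0.09475382 0.09      ]]
1.15 [[0.61040219 0.03945791 0.09      ]]
1.2 [[0.61446001 0.03538487 0.09      ]]
edge [[0.59044322 0.08012928 0.23631606]] [[0.56830355 0.07519255 0.144     ]]
vial [ 0.57890669 -0.13399236  0.        ]
canister b [ 0.7087098  -0.12911306  0.        ]
jar [0.64174547 0.31178512 0.        ]
can [ 0.74871213 -0.10423925  0.        ]
jar [0.66706265 0.3378042  0.        ]
vial [ 0.58509645 -0.12722841  0.        ]
```

```bash
sed -i 's/-h\*np.sin(g)\*-1\*-1/+h*np.sin(g)/' h.py; cat >> h.py <<'E'
OP=np.array([0.65321815,0.0941269,0.21939201]); G0=.5097
def trot(s=None):
    q=(s or manip.get_state())["ee_rot"]; return R.from_quat([q[1],q[2],q[3],q[0]])
def lean(deg,yaw=0):  # opener-frame yaw extra
    a=OP[2]+yaw; t=np.radians(deg)
    xo=np.array([np.cos(a),np.sin(a),0]); zo=np.array([0,0,1.]); y=np.array([-np.sin(a),np.cos(a),0])
    z=-np.cos(t)*zo+np.sin(t)*xo
    return R.from_matrix(np.c_[np.cross(y,z),y,z])
def rel(p0,R0,p1,R1):
    return np.round(R0.inv().apply(np.asarray(p1).ravel()-p0)/.25,3),np.round((R0.inv()*R1).as_rotvec()/(2*np.pi),4)
E
python3 - <<'E'
from h import *
s=manip.get_state(); c=manip.calibration("wrist"); Rm=cv2.Rodrigues(c["rvec"])[0]
o=-Rm.T@c["tvec"]; T=trot(s)
print("cam in tool",T.inv().apply(o-s["ee_pos"]), "cam axes in tool",(T.inv().as_matrix()@Rm.T).round(2))
sc=manip.calibration("side"); 
inv=lambda w:np.array([[np.cos(OP[2]),np.sin(OP[2])],[-np.sin(OP[2]),np.cos(OP[2])]])@(w[:2]-OP[:2])
print("trigger in opener",inv(ray(sc,(180+445/2.2,130+314/2.2),.073)))
print("trigger2",inv(ray(manip.calibration("scene"),(190+207/2.75,155+290/2.75),.073)))
for L in(35,45):
  Tg=lean(L); h=O2W(OP,hpt(0))[0]; z=Tg.apply([0,0,1])
  for d in (.12,):
    tcp=h+z*(.019-d); print(L,tcp,rel(s["ee_pos"],T,tcp,Tg))
E
```

```text
cam in tool [ 0.07471562  0.00048218 -0.14291317] cam axes in tool [[-0.   -0.96 -0.29]
 [ 1.   -0.   -0.  ]
 [ 0.   -0.29  0.96]]
trigger in opener [ 0.01802955 -0.11602686]
trigger2 [ 0.01315047 -0.11456331]
35 [0.53103233 0.14983137 0.17273436] (array([-1.838, -1.275,  0.232]), array([-0.0261, -0.095 , -0.0818]))
45 [0.51786904 0.1468962  0.16141778] (array([-1.791, -1.302,  0.278]), array([-0.0334, -0.1221, -0.08  ]))
```

```bash
python3 -m crank '[[[-0.9,-0.65,0.05],[-0.033,-0.122,-0.08],-1],[[-0.9,-0.65,0.05],[-0.033,-0.122,-0.08],-1],[[-0.9,-0.65,0.05],[-0.033,-0.122,-0.08],-1],[[-0.9,-0.65,0.05],[-0.033,-0.122,-0.08],-1],[[-0.9,-0.65,0.05],[-0.033,-0.122,-0.08],-1],[[-0.9,-0.65,0.05],[-0.033,-0.122,-0.08],-1],[[-0.9,-0.65,0.05],[-0.033,-0.122,-0.08],-1],[[-0.9,-0.65,0.05],[-0.033,-0.122,-0.08],-1]]'
python3 - <<'E'
from h import *
s=manip.get_state();T=trot(s);print(s["qpos"],s["ee_pos"],s["ft_force"])
Tg=lean(45);h=O2W(OP,hpt(0))[0];z=Tg.apply([0,0,1])
print(rel(s["ee_pos"],T,h+z*(.019-.12),Tg))
E
```

```text
clock: 1.15
ee_pos: [0.3564, 0.372, 0.2195]
ee_rot: [0.381, -0.101, 0.918, 0.042]
ft_force: [0.1, 0.8, -0.0]
gripper_width: 1.001
[ 1.04510935 -0.09609656  2.32321423 -1.09571807  0.6248242   0.0900312 ] [0.35636105 0.37204205 0.21951026] [ 0.11217662  0.77031861 -0.03773727]
(array([-0.144, -1.019,  0.472]), array([-0.0001,  0.    , -0.0002]))
```

```bash
python3 -m crank '[[[-0.144,-1,0.47],[0,0,0],-1],[[-0.144,-1,0.47],[0,0,0],-1],[[-0.144,-1,0.47],[0,0,0],-1],[[-0.144,-1,0.47],[0,0,0],-1],[[-0.144,-1,0.47],[0,0,0],-1],[[-0.144,-1,0.47],[0,0,0],-1],[[-0.144,-1,0.47],[0,0,0],-1]]'
python3 - <<'E'
from h import *
s=manip.get_state();T=trot(s);print(s["qpos"],s["ee_pos"],s["ft_force"])
Tg=lean(45);h=O2W(OP,hpt(0))[0];z=Tg.apply([0,0,1])
print(rel(s["ee_pos"],T,h+z*(.019-.12),Tg))
for n in("scene","side","wrist"):
    cv2.imwrite(f"pics/{n}2.png",manip.camera(n)[:,:,::-1])
c=manip.calibration("wrist")
im=cv2.imread("pics/wrist2.png")
for z in(.057,.108):
    for e in range(1): u=proj(c,O2W(OP,hpt(0,z)))[0];print(u);cv2.circle(im,tuple(int(v) for v in u),4,(0,0,255),1)
for P in([-.11,.135,.03],[-.11,-.135,.03],[-.11,.135,.0],[-.11,-.135,.0],[.045,.015,.06],[-.015,.102,.05]):
    u=proj(c,O2W(OP,P))[0];cv2.circle(im,tuple(int(v) for v in u),4,(0,255,0),1)
cv2.imwrite("pics/wrist2m.png",im)
E
```

```text
clock: 2.02
ee_pos: [0.5121, 0.1636, 0.1717]
ee_rot: [0.375, -0.098, 0.921, 0.03]
ft_force: [0.4, 0.3, -0.4]
gripper_width: 1.001
[ 0.25805474 -0.0675914   2.41823865 -1.19339702  0.05432458 -0.35140364] [0.51209224 0.16358641 0.17165382] [ 0.35292282  0.25438883 -0.35877108]
(array([ 0.023, -0.069,  0.037]), array([-0.0037, -0.0021,  0.0002]))
[302.82219246 188.12402428]
[299.06133142 256.64811034]
```

View pics/wrist2m.png

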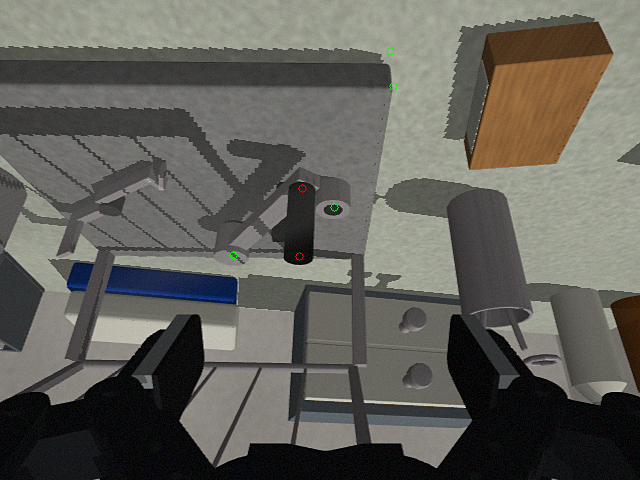

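View pics/side2.png

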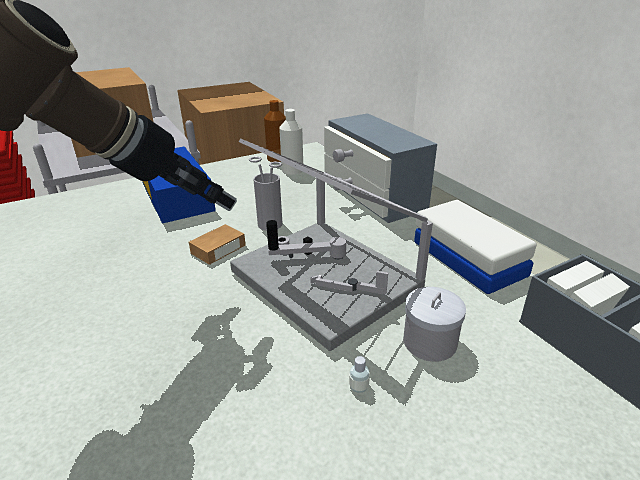

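The handle in the wrist view is at (299,257)/(302,188), so it agrees with the fit within about 2 mm. A 45° lean runs joints 4 and 5 into their limits, so I'll use about 34° with a slight yaw.

```bash
python3 - <<'E'
from h import *
s=manip.get_state();T=trot(s)
Tg=lean(34,.1);h=O2W(OP,hpt(0,.088))[0];z=Tg.apply([0,0,1])
for d in(.12,.09): print(d,rel(s["ee_pos"],T,h+z*(.019-d),Tg))
E
```

```text
0.12 (array([-0.052, -0.092,  0.051]), array([-0.0138,  0.0282, -0.0124]))
0.09 (array([-0.03 , -0.083,  0.169]), array([-0.0138,  0.0282, -0.0124]))
```

```bash
python3 -m crank '[[[-0.052,-0.092,0.051],[-0.0138,0.0282,-0.0124],-1],[[-0.052,-0.092,0.051],[-0.0138,0.0282,-0.0124],-1],[[-0.052,-0.092,0.051],[-0.0138,0.0282,-0.0124],-1],[[-0.052,-0.092,0.051],[-0.0138,0.0282,-0.0124],-1]]'
python3 - <<'E'
from h import *
s=manip.get_state();T=trot(s);print(s["qpos"],s["ee_pos"],s["ft_force"])
Tg=lean(34,.1);h=O2W(OP,hpt(0,.088))[0];z=Tg.apply([0,0,1])
for d in(.12,.06,0): print(d,rel(s["ee_pos"],T,h+z*(.019-d),Tg))
cv2.imwrite("pics/w3.png",manip.camera("wrist")[:,:,::-1])
c=manip.calibration("wrist")
im=cv2.imread("pics/w3.png")
for q in(.057,.088,.108):
    u=proj(c,O2W(OP,hpt(0,q)))[0];print(u);cv2.circle(im,tuple(int(v) for v in u),3,(0,0,255),1)
u=proj(c,s["ee_pos"]+T.apply([0,0,-.019]));cv2.circle(im,tuple(int(v) for v in u[0]),4,(0,255,0),1)
cv2.imwrite("pics/w3m.png",im)
E
```

```text
clock: 2.68
ee_pos: [0.5273, 0.1225, 0.166]
ee_rot: [0.313, -0.112, 0.943, -0.005]
ft_force: [0.4, 0.1, 0.2]
gripper_width: 1.004
[ 0.17240006 -0.03981112  2.33060683 -0.19344856  0.21991037 -1.46028742] [0.52733821 0.12247253 0.1659857 ] [0.39892087 0.11924221 0.20593476]
0.12 (array([-0.053,  0.079,  0.003]), array([-0.0204,  0.0054, -0.0068]))
0.06 (array([-0.045,  0.11 ,  0.24 ]), array([-0.0204,  0.0054, -0.0068]))
0 (array([-0.036,  0.14 ,  0.478]), array([-0.0204,  0.0054, -0.0068]))
[378.4864647 214.757653 ]
[378.24976534 253.2130313 ]
[378.07810491 281.10185301]
```

View pics/w3m.png

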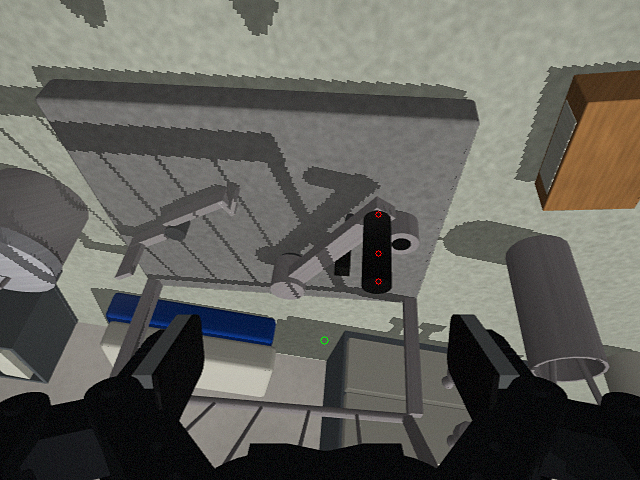

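```bash
python3 -m crank '[[[-0.053,0.08,0.003],[-0.0204,0.0054,-0.0068],-1],[[-0.053,0.08,0.003],[-0.0204,0.0054,-0.0068],-1],[[-0.045,0.11,0.24],[-0.0204,0.0054,-0.0068],-1],[[-0.045,0.11,0.24],[-0.0204,0.0054,-0.0068],-1],[[-0.045,0.11,0.24],[-0.0204,0.0054,-0.0068],-1]]'
python3 - <<'E'
from h import *
s=manip.get_state();T=trot(s);print(s["qpos"],s["ee_pos"],s["ft_force"])
Tg=lean(34,.1);h=O2W(OP,hpt(0,.088))[0];z=Tg.apply([0,0,1])
for d in(.06,.03,0): print(d,rel(s["ee_pos"],T,h+z*(.019-d),Tg))
cv2.imwrite("pics/w4.png",manip.camera("wrist")[:,:,::-1])
c=manip.calibration("wrist")
im=cv2.imread("pics/w4.png")
for q in(.057,.088,.108):
    u=proj(c,O2W(OP,hpt(0,q)))[0];print(u);cv2.circle(im,tuple(int(v) for v in u),3,(0,0,255),1)
u=proj(c,s["ee_pos"]+T.apply([0,0,-.019]));cv2.circle(im,tuple(int(v) for v in u[0]),4,(0,255,0),1)
cv2.imwrite("pics/w4m.png",im)
E
```

```text
clock: 3.35
ee_pos: [0.5658, 0.1543, 0.1217]
ee_rot: [0.289, -0.151, 0.944, 0.046]
ft_force: [-0.4, -0.1, 0.4]
gripper_width: 1.002
[ 0.13830885  0.14653338  2.23374714  0.51726902  0.20099177 -2.22850395] [0.56582915 0.15430868 0.12167463] [-0.37445928 -0.08582074  0.36426838]
0.06 (array([-0.002,  0.004, -0.   ]), array([-0.0003, -0.    , -0.0002]))
0.03 (array([-0.002,  0.004,  0.12 ]), array([-0.0003, -0.    , -0.0002]))
0 (array([-0.002,  0.004,  0.24 ]), array([-0.0003, -0.    , -0.0002]))
[327.09075924 225.21600643]
[327.13229475 274.71630102]
[327.16371501 312.16167058]
```

View pics/w4m.png

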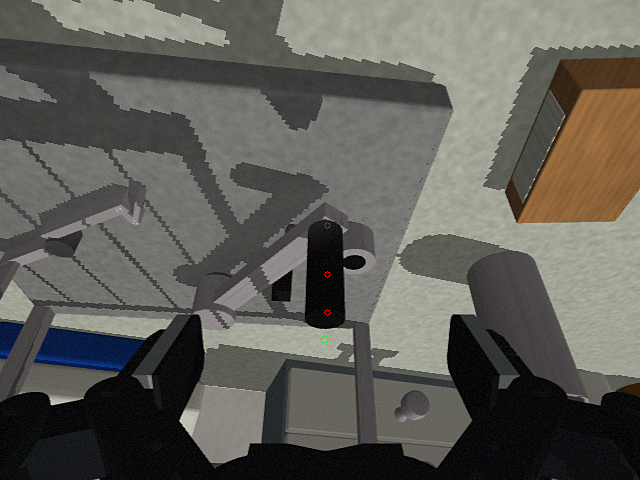

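```bash
python3 - <<'E'
from h import *
s=manip.get_state();T=trot(s)
Tg=lean(34,.03);h=O2W(OP,hpt(0,.088))[0];z=Tg.apply([0,0,1])
for d in(.06,.03,0): print(d,rel(s["ee_pos"],T,h+z*(.019-d),Tg))
E
```

```text
0.06 (array([0.005, 0.011, 0.004]), array([0.0058, 0.0005, 0.009 ]))
0.03 (array([0.005, 0.007, 0.124]), array([0.0058, 0.0005, 0.009 ]))
0 (array([0.006, 0.002, 0.244]), array([0.0058, 0.0005, 0.009 ]))
```

```bash
python3 -m crank '[[[0.005,0.011,0.004],[0.0058,0.0005,0.009],-1],[[0.005,0.007,0.124],[0.0058,0.0005,0.009],-1],[[0.006,0.004,0.18],[0.0058,0.0005,0.009],-1],[[0.006,0.002,0.244],[0.0058,0.0005,0.009],-1],[[0.006,0.002,0.244],[0.0058,0.0005,0.009],-1]]'
python3 - <<'E'
from h import *
s=manip.get_state();T=trot(s);print(s["qpos"],s["ft_force"])
Tg=lean(34,.03);h=O2W(OP,hpt(0,.088))[0];z=Tg.apply([0,0,1])
print(rel(s["ee_pos"],T,h+z*(.019),Tg))
for n in("wrist","side"): cv2.imwrite(f"pics/{n}5.png",manip.camera(n)[:,:,::-1])
E
```

```text
clock: 4.03
ee_pos: [0.5989, 0.1647, 0.0737]
ee_rot: [0.291, -0.118, 0.949, 0.037]
ft_force: [-0.5, 0.4, 0.2]
gripper_width: 1.002
[ 0.17769683  0.30710055  2.17128408  0.53291059  0.07938075 -2.16041347] [-0.49229827  0.40749882  0.17732762]
(array([0.006, 0.002, 0.003]), array([ 0.    ,  0.0004, -0.0002]))
```

View pics/wrist5.png

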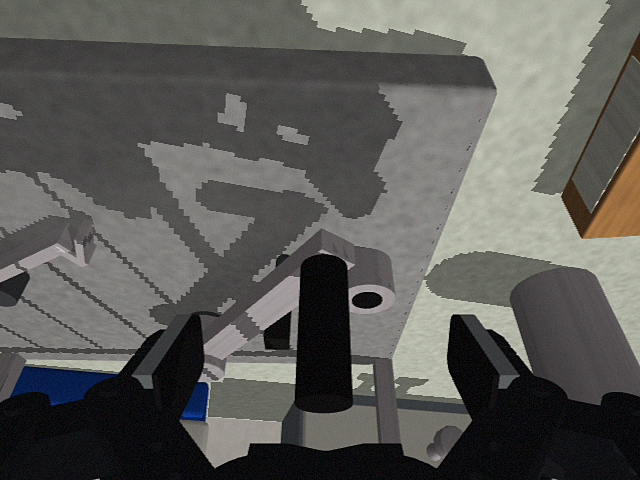

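View pics/side5.png

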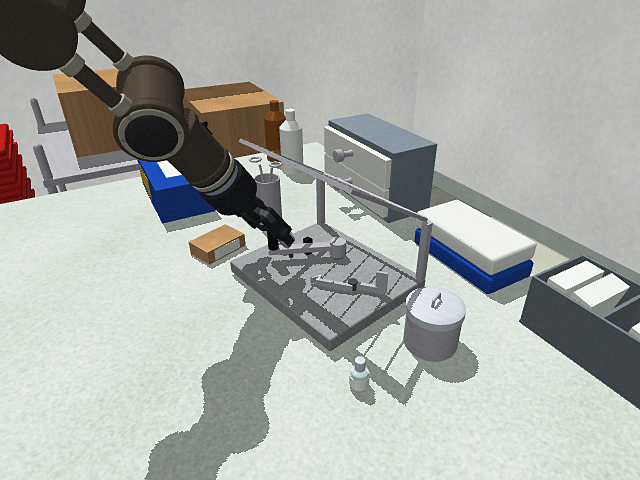

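```bash
cat >> h.py <<'E'
def tgt(phi,L=31,back=.004,zz=.086):
    Tg=lean(L,-.1*phi); h=O2W(OP,hpt(phi,zz)-np.array([back,0,0]))[0]
    return h+Tg.apply([0,0,.019]),Tg
E
python3 - <<'E'
from h import *
s=manip.get_state();T=trot(s)
print(rel(s["ee_pos"],T,*tgt(0)))
E
```

```text
(array([0.027, 0.002, 0.001]), array([0.0026, 0.0087, 0.0039]))
```

```bash
python3 -m crank '[[[0.023,0.002,0.001],[0.0026,0.0087,0.0039],0.0],[[0.023,0.002,0.001],[0.0026,0.0087,0.0039],0.3],[[0.023,0.002,0.001],[0.0026,0.0087,0.0039],0.48],[[0.023,0.002,0.001],[0.0026,0.0087,0.0039],0.48],[[0.023,0.002,0.001],[0.0026,0.0087,0.0039],0.48],[[0.023,0.002,0.001],[0.0026,0.0087,0.0039],0.48]]'
python3 - <<'E'
from h import *
s=manip.get_state();T=trot(s);print(s["qpos"],s["ft_force"])
print(rel(s["ee_pos"],T,*tgt(0)))
for n in("wrist","side"): cv2.imwrite(f"pics/{n}6.png",manip.camera(n)[:,:,::-1])
E
```

```text
clock: 4.88
ee_pos: [0.5932, 0.1635, 0.0675]
ee_rot: [0.264, -0.105, 0.958, 0.029]
ft_force: [-0.9, 0.5, 0.1]
gripper_width: 0.261
[ 0.19071865  0.31419524  2.14803157  0.10195372  0.14341764 -1.69574968] [-0.8618027   0.47680102  0.12904416]
(array([-0.005,  0.001, -0.008]), array([-0.    , -0.0007, -0.0001]))
```

View pics/wrist6.png

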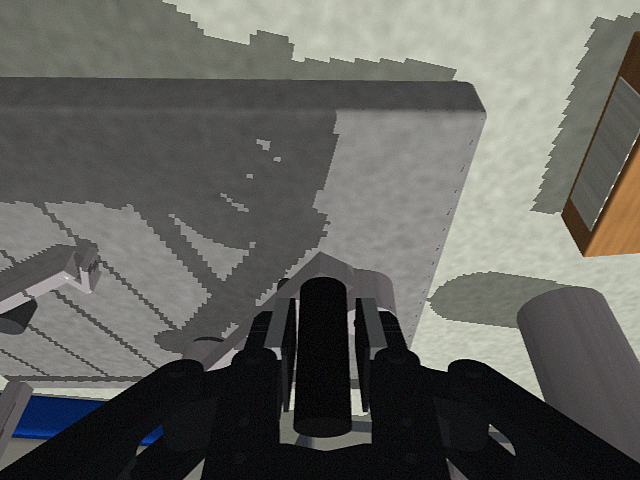

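View pics/side6.png

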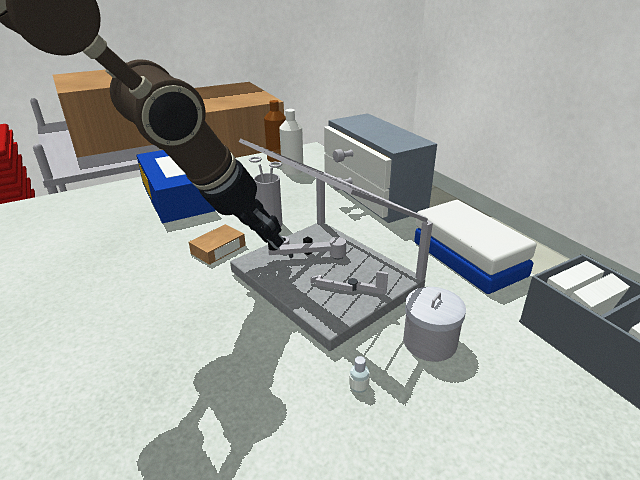

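The handle (322,355) is caged between the pads with a small gap on each side, and the guard is untouched. Next I'll work out the arc.

```bash
python3 - <<'E'
from h import *
s=manip.get_state();T=trot(s)
for ph in np.arange(.08,.73,.08): print(round(ph,2),*[list(map(float,a)) for a in rel(s["ee_pos"],T,*tgt(ph))])
E
```

```text
0.08 [0.012, -0.031, -0.018] [0.0006, -0.0007, 0.001]
0.16 [0.027, -0.063, -0.027] [0.0013, -0.0007, 0.0021]
0.24 [0.04, -0.097, -0.035] [0.0019, -0.0007, 0.0032]
0.32 [0.05, -0.132, -0.041] [0.0026, -0.0007, 0.0043]
0.4 [0.058, -0.168, -0.045] [0.0032, -0.0007, 0.0054]
0.48 [0.063, -0.205, -0.049] [0.0039, -0.0007, 0.0065]
0.56 [0.066, -0.242, -0.05] [0.0045, -0.0007, 0.0076]
0.64 [0.066, -0.279, -0.051] [0.0052, -0.0007, 0.0087]
0.72 [0.064, -0.316, -0.049] [0.0059, -0.0007, 0.0097]
```

```bash
python3 -m crank '[[[0.012,-0.031,-0.018],[0.0006,-0.0007,0.001],0.48],[[0.027,-0.063,-0.027],[0.0013,-0.0007,0.0021],0.48],[[0.04,-0.097,-0.035],[0.0019,-0.0007,0.0032],0.48],[[0.05,-0.132,-0.041],[0.0026,-0.0007,0.0043],0.48],[[0.058,-0.168,-0.045],[0.0032,-0.0007,0.0054],0.48],[[0.063,-0.205,-0.049],[0.0039,-0.0007,0.0065],0.48],[[0.066,-0.242,-0.05],[0.0045,-0.0007,0.0076],0.48],[[0.066,-0.279,-0.051],[0.0052,-0.0007,0.0087],0.48],[[0.064,-0.316,-0.049],[0.0059,-0.0007,0.0097],0.48]]'
python3 - <<'E'
from h import *
s=manip.get_state();T=trot(s);print(s["qpos"],s["ft_force"])
print(rel(s["ee_pos"],T,*tgt(0.72)))
for n in("wrist","side"): cv2.imwrite(f"pics/{n}7.png",manip.camera(n)[:,:,::-1])
E
```

```text
clock: 6.1
ee_pos: [0.5875, 0.083, 0.0677]
ee_rot: [0.263, -0.072, 0.962, 0.021]
ft_force: [-5.4, 5.5, 0.9]
gripper_width: 0.262
[ 0.03470038  0.28036608  2.19558127  0.42168927  0.14747131 -2.08657001] [-5.40340236  5.52394783  0.94593685]
(array([-0.015, -0.006, -0.001]), array([ 0.0005, -0.0011,  0.0002]))
```

View pics/wrist7.png

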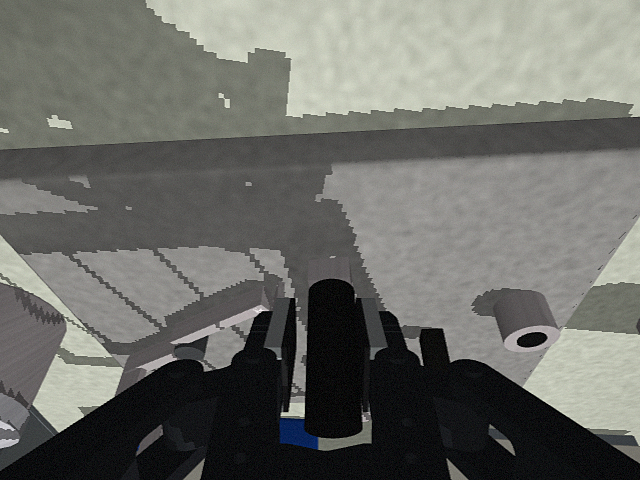

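View pics/side7.png

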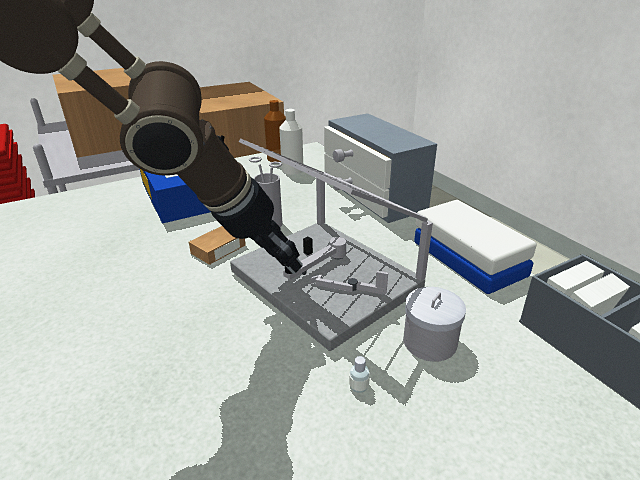

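```bash
python3 - <<'E'
from h import *
p,T=tgt(.72)
for ph in [.8,.88,.96,1.04,1.1,1.15,1.19,1.22,1.24]: print(round(ph,2),*[list(map(float,a)) for a in rel(p,T,*tgt(ph))])
E
```

```text
0.8 [-0.007, -0.036, 0.004] [0.0007, 0.0, 0.0011]
0.88 [-0.016, -0.072, 0.01] [0.0013, 0.0, 0.0022]
0.96 [-0.028, -0.106, 0.017] [0.002, 0.0, 0.0033]
1.04 [-0.042, -0.139, 0.025] [0.0026, -0.0, 0.0044]
1.1 [-0.054, -0.163, 0.032] [0.0031, 0.0, 0.0052]
1.15 [-0.065, -0.183, 0.039] [0.0035, 0.0, 0.0059]
1.19 [-0.074, -0.198, 0.045] [0.0039, 0.0, 0.0064]
1.22 [-0.081, -0.209, 0.049] [0.0041, 0.0, 0.0068]
1.24 [-0.087, -0.216, 0.052] [0.0043, 0.0, 0.0071]
```

```bash
python3 -m crank '[[[-0.007,-0.036,0.004],[0.0007,0,0.0011],0.48],[[-0.016,-0.072,0.01],[0.0013,0,0.0022],0.48],[[-0.028,-0.106,0.017],[0.002,0,0.0033],0.48],[[-0.042,-0.139,0.025],[0.0026,0,0.0044],0.48],[[-0.054,-0.163,0.032],[0.0031,0,0.0052],0.48],[[-0.065,-0.183,0.039],[0.0035,0,0.0059],0.48],[[-0.074,-0.198,0.045],[0.0039,0,0.0064],0.48],[[-0.074,-0.198,0.045],[0.0039,0,0.0064],0.48]]'
python3 - <<'E'
from h import *
s=manip.get_state();T=trot(s);print(s["qpos"],s["ft_force"])
print(rel(s["ee_pos"],T,*tgt(1.19)))
for n in("wrist","side"): cv2.imwrite(f"pics/{n}8.png",manip.camera(n)[:,:,::-1])
c=manip.calibration("wrist"); im=cv2.imread("pics/wrist8.png")
for ph,col in((1.1,(255,0,0)),(1.15,(0,255,0)),(1.2,(0,0,255))):
    u=proj(c,O2W(OP,hpt(ph,.108)))[0]; print(u); cv2.circle(im,tuple(int(v) for v in u),3,col,-1)
cv2.imwrite("pics/wrist8m.png",im)
E
```

```text
clock: 7.2
ee_pos: [0.6161, 0.0382, 0.0671]
ee_rot: [0.263, -0.05, 0.963, 0.015]
ft_force: [-3.4, 5.5, -1.7]
gripper_width: 0.266
[-0.04968697  0.31802192  2.14151226  0.48021532  0.17336411 -2.17583126] [-3.42138447  5.52502691 -1.74347154]
(array([-0.016, -0.009, -0.003]), array([ 0.0006, -0.0012,  0.0002]))
[345.78869353 421.7705482 ]
[330.02255079 425.80551196]
[315.44647664 429.93718486]
```

View pics/wrist8m.png

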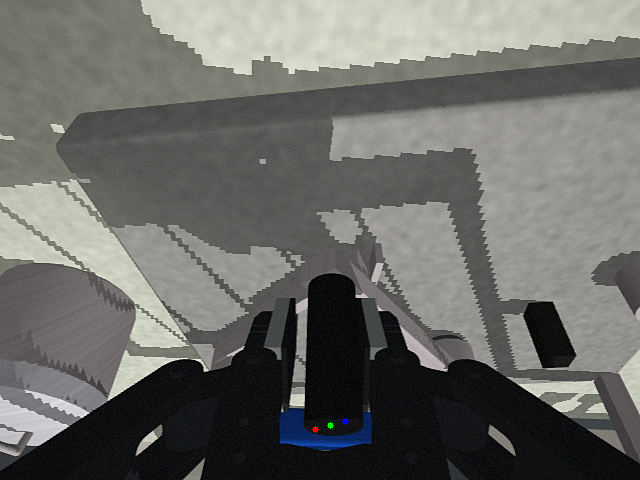

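View pics/side8.png

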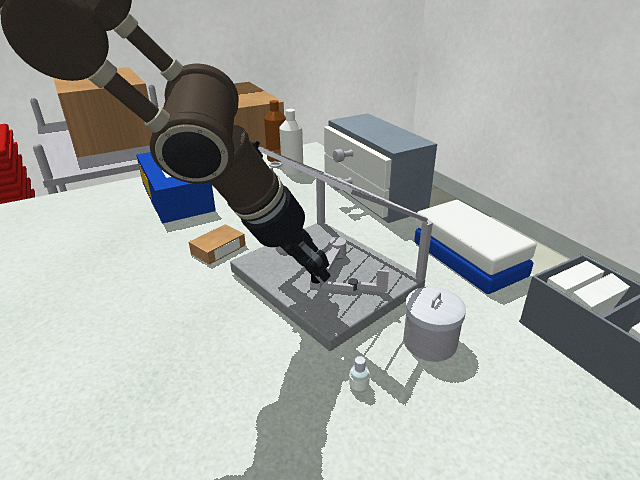

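```bash
python3 - <<'E'
from h import *
p,T=tgt(1.19)
for ph in [1.15,1.22,1.25,1.28,1.3]: print(round(ph,2),*[list(map(float,a)) for a in rel(p,T,*tgt(ph))])
E
```

```text
1.15 [0.01, 0.014, -0.006] [-0.0003, -0.0, -0.0005]
1.22 [-0.008, -0.011, 0.005] [0.0002, -0.0, 0.0004]
1.25 [-0.016, -0.021, 0.009] [0.0005, -0.0, 0.0008]
1.28 [-0.024, -0.031, 0.014] [0.0007, -0.0, 0.0012]
1.3 [-0.03, -0.037, 0.018] [0.0009, -0.0, 0.0015]
```

```bash
python3 -m crank '[[[-0.008,-0.011,0.005],[0.0002,0,0.0004],0.48],[[-0.016,-0.021,0.009],[0.0005,0,0.0008],0.48],[[-0.024,-0.031,0.014],[0.0007,0,0.0012],0.48],[[-0.024,-0.031,0.014],[0.0007,0,0.0012],0.48]]'
cat > look.py <<'E'
from h import *
import sys
k=sys.argv[1]; s=manip.get_state();T=trot(s);print(s["qpos"],s["ft_force"])
cv2.imwrite(f"pics/wrist{k}.png",manip.camera("wrist")[:,:,::-1])
c=manip.calibration("wrist"); im=cv2.imread(f"pics/wrist{k}.png")
for ph,col in((1.1,(255,0,0)),(1.15,(0,255,0)),(1.2,(0,0,255))):
    u=proj(c,O2W(OP,hpt(ph,.108)))[0]; print(u); cv2.circle(im,tuple(int(v) for v in u),3,col,-1)
cv2.imwrite(f"pics/wrist{k}m.png",im)
E
python3 look.py 9
```

```text
clock: 7.8
ee_pos: [0.6237, 0.0311, 0.0672]
ee_rot: [0.263, -0.045, 0.964, 0.014]
ft_force: [-4.6, 5.9, -0.0]
gripper_width: 0.258
[-0.06132812  0.32865386  2.12523198  0.47205604  0.17946148 -2.16946567] [-4.59712077  5.85716872 -0.01608225]
[373.64495942 412.90262583]
[356.75019469 417.34538518]
[341.11856173 421.87944105]
```

View pics/wrist9m.png

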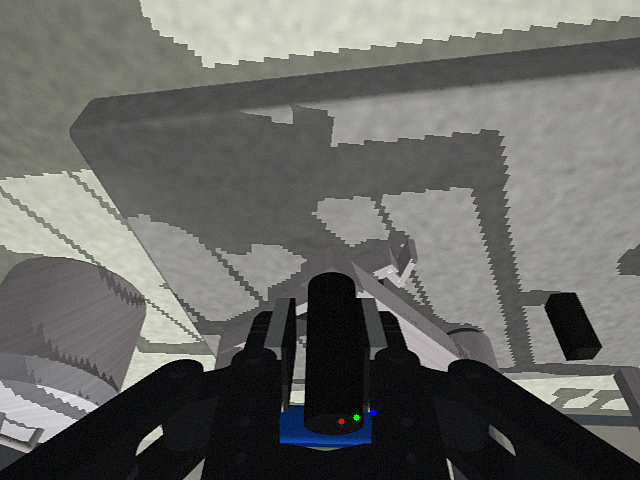

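```bash
python3 -m crank '[[[0.006,0.008,-0.004],[0,0,0],0.48],[[0.012,0.016,-0.007],[0,0,0],0.48],[[0.018,0.023,-0.01],[-0.0003,0,-0.0005],0.48],[[0.024,0.031,-0.014],[-0.0007,0,-0.0012],0.48],[[0.029,0.038,-0.017],[-0.0008,0,-0.0014],0.48],[[0.034,0.045,-0.02],[-0.001,0,-0.0017],0.48],[[0.034,0.045,-0.02],[-0.001,0,-0.0017],0.48]]'
python3 look.py 10
```

```text
clock: 8.72
ee_pos: [0.6168, 0.0393, 0.0701]
ee_rot: [0.267, -0.05, 0.962, 0.013]
ft_force: [0.5, 0.1, -0.1]
gripper_width: 0.26
[-0.04609031  0.31220089  2.14517785  0.4807703   0.16525249 -2.1749824 ] [ 0.46042073  0.09646378 -0.10896266]
[341.87767005 411.51679858]
[326.37574122 415.54855673]
[312.05061686 419.68280522]
```

View pics/wrist10m.png

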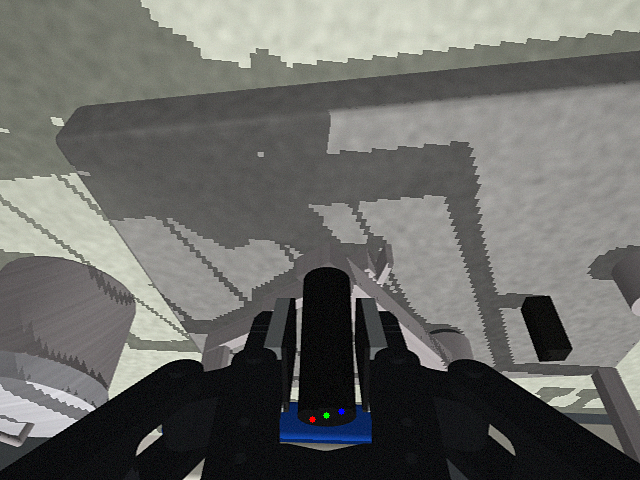

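The handle sits at the predicted 1.15 mark (326,415), clear of both pads, and the measured force is zero. It is hooked, so I'll open slightly and back out along the tool axis.

```bash
python3 -m crank '[[[0,0,0],[0,0,0],0.1],[[0,0,0],[0,0,0],0.1],[[0,0,0],[0,0,0],0.1],[[0.0,0,-0.1],[0,0,0],0.1],[[0.0,0,-0.22],[0,0,0],0.1],[[0.0,0,-0.36],[0,0,0],0.1],[[0.0,0,-0.5],[0,0,0],0.1],[[0.0,0,-0.5],[0,0,0],0.1]]'
python3 - <<'E'
from h import *
s=manip.get_state();print(s["qpos"],s["ft_force"])
for n in("wrist","side","scene"):
    im=manip.camera(n)[:,:,::-1].copy(); c=manip.calibration(n)
    for ph,col in((1.1,(255,0,0)),(1.15,(0,255,0)),(1.2,(0,0,255))):
        u=proj(c,O2W(OP,hpt(ph,.108)))[0]; cv2.circle(im,tuple(int(v) for v in u),2,col,-1)
    for y in(-.12,0,.12):
      for g,col in((G0,(0,255,255)),):
        u=proj(c,O2W(OP,gpt(g,y)))[0]; print(n,u);cv2.circle(im,tuple(int(v) for v in u),2,col,-1)
    cv2.imwrite(f"pics/{n}11.png",im)
E
```

```text
clock: 9.78
ee_pos: [0.5535, 0.0328, 0.1798]
ee_rot: [0.27, -0.05, 0.962, 0.013]
ft_force: [0.3, -0.4, -0.2]
gripper_width: 0.449
[-0.07031159 -0.02464395  2.23927103  0.2319213   0.3961136  -1.93566   ] [ 0.27876731 -0.37796409 -0.19826384]
wrist [129.71258148 527.64746204]
wrist [442.50068059 522.47306676]
wrist [801.25609774 516.5382427 ]
side [350.44749886 194.59760727]
side [291.42275793 167.61961516]
side [244.67413795 146.25257685]
scene [264.27115869 171.51379794]
scene [325.68474382 174.08886934]
scene [387.38386191 176.67591314]
```

View pics/wrist11.png

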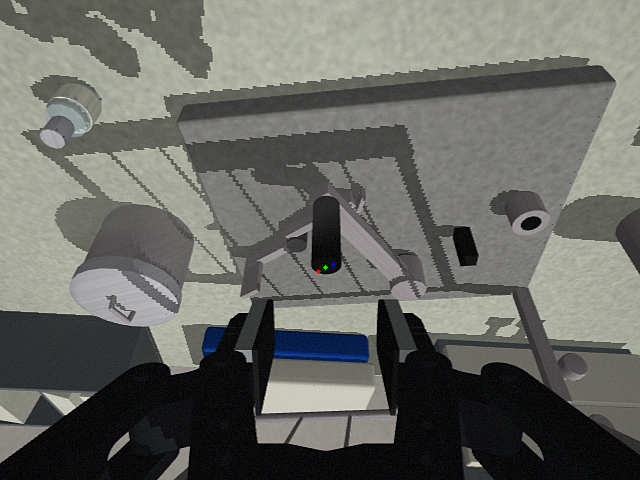

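View pics/side11.png

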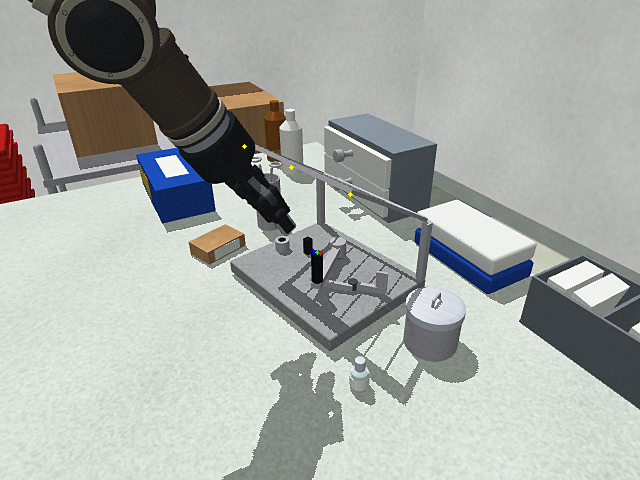

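View pics/scene11.png

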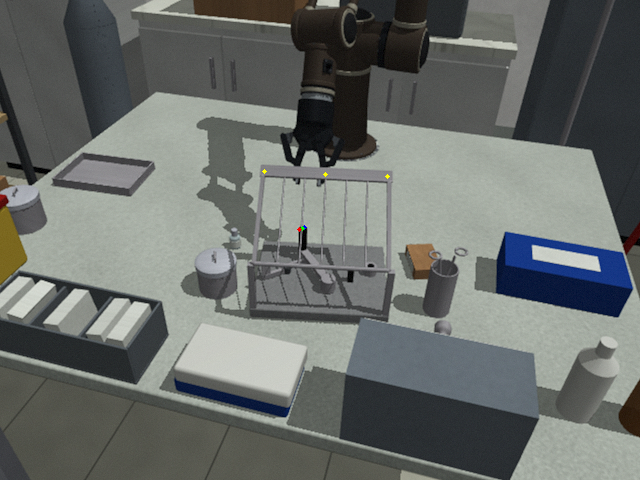

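Still cocked: the handle top sits on the 1.15 marker in the wrist (325,268), side (317,252) and scene (303,228) views. The guard strip matches the fit at about 0.51 rad. Next I'll go up, upright and closed, above the strip.

```bash
cat >> h.py <<'E'
def gt(g,up=0.):
    Tg=lean(0,0); P=gpt(g)+np.array([.008*min(1,abs(g)/.2),0,up]); return O2W(OP,P)[0],Tg
E
python3 - <<'E'
from h import *
s=manip.get_state();T=trot(s);p=s["ee_pos"]
print(rel(p,T,p+[-.07,.02,.14],lean(0)));print(rel(p,T,*gt(G0,.05)),gt(G0,.05)[0])
E
```

```text
(array([-0.056,  0.108, -0.619]), array([-0.005 ,  0.0859, -0.0179]))
(array([-0.411,  0.176, -0.267]), array([-0.005 ,  0.0859, -0.0179])) [0.60111227 0.08250827 0.2863226 ]
```

```bash
python3 -m crank '[[[-0.056,0.108,-0.62],[-0.005,0.0859,-0.0179],1],[[-0.056,0.108,-0.62],[-0.005,0.0859,-0.0179],1],[[-0.056,0.108,-0.62],[-0.005,0.0859,-0.0179],1],[[-0.056,0.108,-0.62],[-0.005,0.0859,-0.0179],1],[[-0.056,0.108,-0.62],[-0.005,0.0859,-0.0179],1],[[-0.41,0.176,-0.31],[-0.005,0.0859,-0.0179],1],[[-0.41,0.176,-0.31],[-0.005,0.0859,-0.0179],1],[[-0.41,0.176,-0.31],[-0.005,0.0859,-0.0179],1],[[-0.41,0.176,-0.31],[-0.005,0.0859,-0.0179],1]]'
python3 - <<'E'
from h import *
s=manip.get_state();T=trot(s);print(s["qpos"],s["ft_force"],s["ee_pos"])
print(rel(s["ee_pos"],T,*gt(G0,.04)))
for n in("wrist","side"):
    im=manip.camera(n)[:,:,::-1].copy(); c=manip.calibration(n)
    for y in(-.1,-.05,0,.05,.1):
        u=proj(c,O2W(OP,gpt(G0,y)))[0];cv2.circle(im,tuple(int(v) for v in u),2,(0,255,255),-1)
    cv2.imwrite(f"pics/{n}12.png",im)
E
```

```text
clock: 11.05
ee_pos: [0.5939, 0.0816, 0.2931]
ee_rot: [-0.002, -0.109, 0.994, -0.0]
ft_force: [0.0, 0.5, 0.2]
gripper_width: -0.001
[ 6.40699776e-02  2.11804132e-01  1.62774353e+00 -3.49948896e-04
  1.30610981e+00 -1.72605773e+00] [0.01099573 0.48903437 0.21724628] [0.59387322 0.08158364 0.2931494 ]
(array([-0.029, -0.003,  0.067]), array([ 0.    , -0.0006,  0.    ]))
```

View pics/wrist12.png

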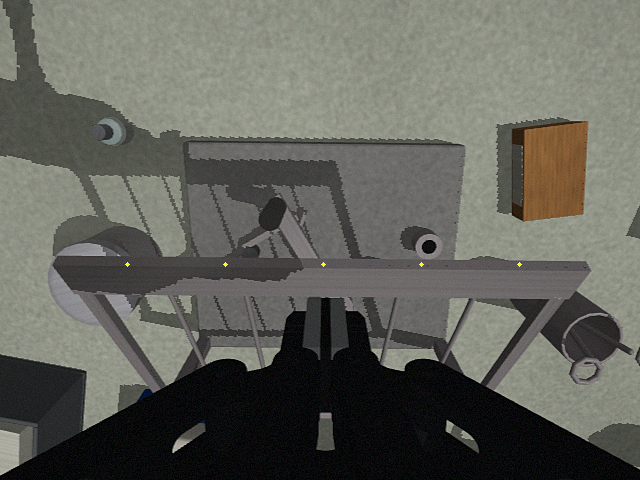

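View pics/side12.png

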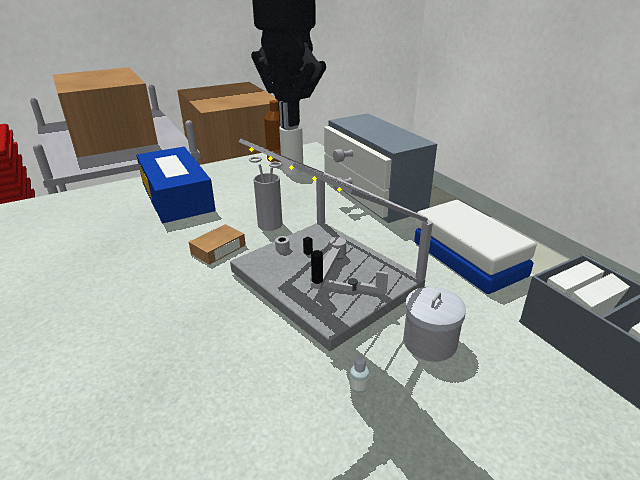

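```bash
python3 - <<'E'
from h import *
c=manip.calibration("wrist"); 
for g in(.4,.45,.5,.55,.6,.64):
    r=[proj(c,O2W(OP,gpt(g,0.03,d,h)))[0] for d,h in((.202,-.003),(.202,.003),(.178,.003))]
    w=[proj(c,O2W(OP,gpt(g,y,.202,.003)))[0][0] for y in(-.128,.128)]
    sd=[proj(manip.calibration("side"),O2W(OP,gpt(g,.128,.202,h)))[0].round(1) for h in(-.003,.003)]
    print(g,[x.round(1) for x in r],np.round(w,1),sd)
im=cv2.imread("pics/wrist12.png")[235:320,240:440];cv2.imwrite("pics/w12z.png",cv2.resize(im,None,fx=4,fy=4,interpolation=cv2.INTER_NEAREST))
im=cv2.imread("pics/side12.png")[125:230,225:445];cv2.imwrite("pics/d12z.png",cv2.resize(im,None,fx=3.6,fy=3.6,interpolation=cv2.INTER_NEAREST))
E
```

```text
0.4 [array([379. , 211.3]), array([380.1, 217.9]), array([376.6, 251.9])] [ 82.3 565.1] [array([231.1, 159.9]), array([232. , 156.3])]
0.45 [array([380.9, 222.8]), array([382. , 230.3]), array([378.1, 263.1])] [ 73.8 573.5] [array([232.6, 153.8]), array([233.6, 150.2])]
0.5 [array([382.8, 235.8]), array([384. , 244.4]), array([379.5, 275.5])] [ 65.2 582. ] [array([234.4, 147.8]), array([235.6, 144.2])]
0.55 [array([384.8, 250.6]), array([386. , 260.1]), array([381. , 289.1])] [ 56.4 590.7] [array([236.4, 141.8]), array([237.8, 138.2])]
0.6 [array([386.8, 267. ]), array([387.9, 277.6]), array([382.5, 303.9])] [ 47.5 599.4] [array([238.7, 135.8]), array([240.2, 132.3])]
0.64 [array([388.3, 281.4]), array([389.5, 292.9]), array([383.6, 316.7])] [ 40.5 606.4] [array([240.8, 131.1]), array([242.4, 127.7])]
```

View pics/w12z.png

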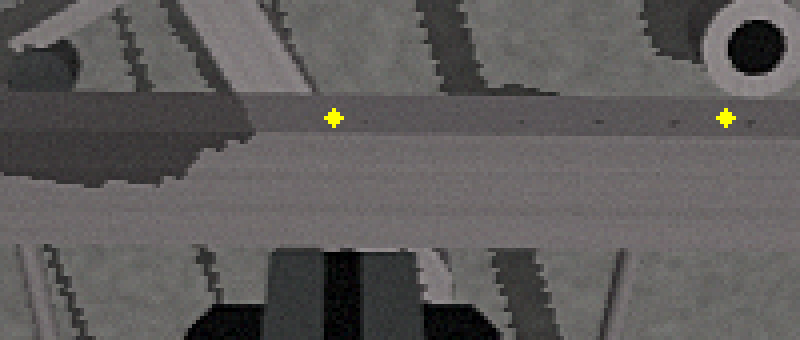

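View pics/d12z.png

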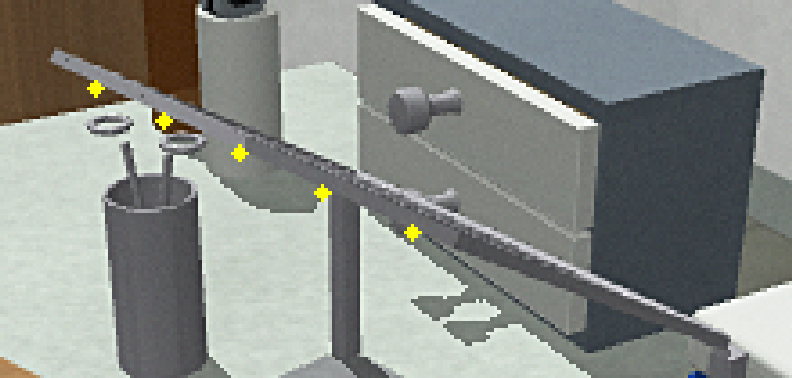

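In the wrist zoom the strip's edges are at rows 259, 269 and 297, which gives guard ≈ 0.575. The side view's strip end at (240,139) agrees, so I'll use that in place of 0.51.

```bash
sed -i 's/G0=.5097/G0=.575/' h.py; python3 - <<'E'
from h import *
s=manip.get_state();T=trot(s);print(s["ee_pos"])
print(rel(s["ee_pos"],T,*gt(G0,.012)))
E
```

```text
[0.59420685 0.08149479 0.29559857]
(array([-0.054, -0.002,  0.147]), array([-0.0001, -0.    , -0.    ]))
```

```bash
python3 -m crank '[[[-0.054,-0.002,0.08],[0,0,0],1],[[-0.054,-0.002,0.147],[0,0,0],1],[[-0.054,-0.002,0.147],[0,0,0],1]]'; python3 - <<'E'
from h import *
s=manip.get_state();T=trot(s);print(s["ft_force"])
for g in (.575,.5,.43,.36,.29,.22,.15,.08,.02,-.02): print(g,*[list(map(float,a)) for a in rel(s["ee_pos"],T,*gt(g))])
cv2.imwrite("pics/side13.png",manip.camera("side")[100:340,150:470,::-1].repeat(2,0).repeat(2,1))
E
```

```text
clock: 11.52
ee_pos: [0.6066, 0.084, 0.2577]
ee_rot: [-0.001, -0.109, 0.994, -0.0]
ft_force: [-0.7, 0.0, 0.3]
gripper_width: 0.001
[-0.68148986  0.04714392  0.29021322]
0.575 [-0.004, -0.001, 0.043] [0.0, -0.0005, -0.0]
0.5 [0.026, -0.001, 0.092] [0.0, -0.0005, -0.0]
0.43 [0.05, -0.001, 0.139] [0.0, -0.0005, -0.0]
0.36 [0.072, -0.001, 0.188] [0.0, -0.0005, -0.0]
0.29 [0.089, -0.001, 0.238] [0.0, -0.0005, -0.0]
0.22 [0.103, -0.001, 0.29] [0.0, -0.0005, -0.0]
0.15 [0.122, -0.001, 0.342] [0.0, -0.0005, -0.0]
0.08 [0.14, -0.001, 0.395] [0.0, -0.0005, -0.0]
0.02 [0.152, -0.001, 0.44] [0.0, -0.0005, -0.0]
-0.02 [0.153, -0.001, 0.471] [0.0, -0.0005, -0.0]
```

View pics/side13.png

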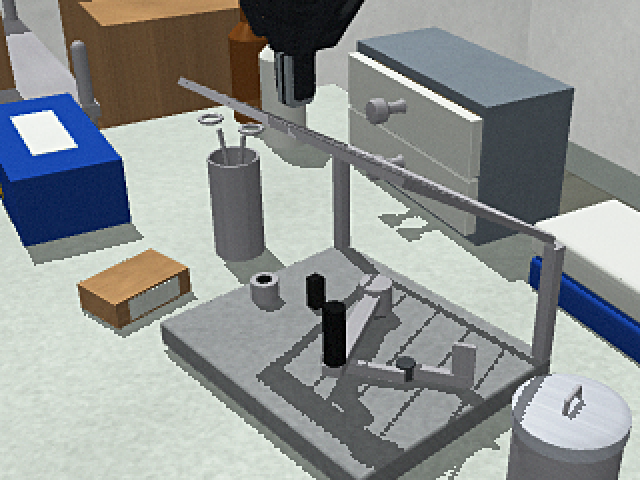

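```bash
python3 -m crank '[[[-0.004,-0.001,0.043],[0,0,0],1],[[0.01,-0.001,0.068],[0,0,0],1],[[0.026,-0.001,0.092],[0,0,0],1],[[0.038,-0.001,0.115],[0,0,0],1],[[0.05,-0.001,0.139],[0,0,0],1],[[0.06,-0.001,0.163],[0,0,0],1],[[0.072,-0.001,0.188],[0,0,0],1]]'; python3 - <<'E'
from h import *
s=manip.get_state();T=trot(s);print(s["ft_force"],rel(s["ee_pos"],T,*gt(.36)))
cv2.imwrite("pics/side14.png",manip.camera("side")[100:340,150:470,::-1].repeat(2,0).repeat(2,1))
cv2.imwrite("pics/wrist14.png",manip.camera("wrist")[:,:,::-1])
E
```

```text
clock: 12.45
ee_pos: [0.5911, 0.0801, 0.2119]
ee_rot: [0.0, -0.11, 0.994, -0.0]
ft_force: [-0.2, 0.7, 0.8]
gripper_width: -0.004
[-0.19361964  0.66524973  0.77863851] (array([0.008, 0.001, 0.004]), array([-0.0001,  0.0001,  0.    ]))
```

View pics/side14.png

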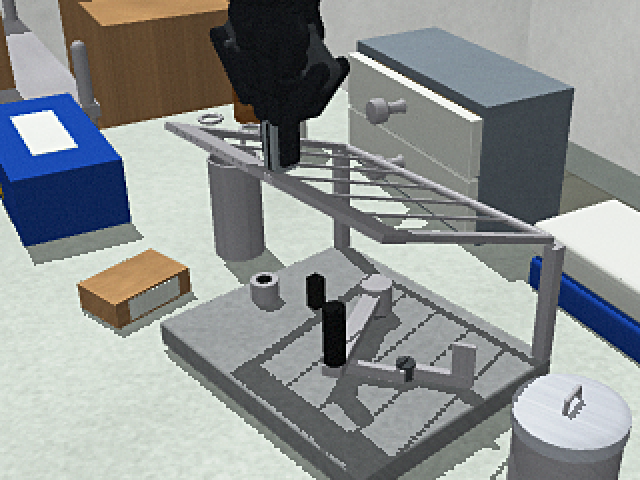

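View pics/wrist14.png

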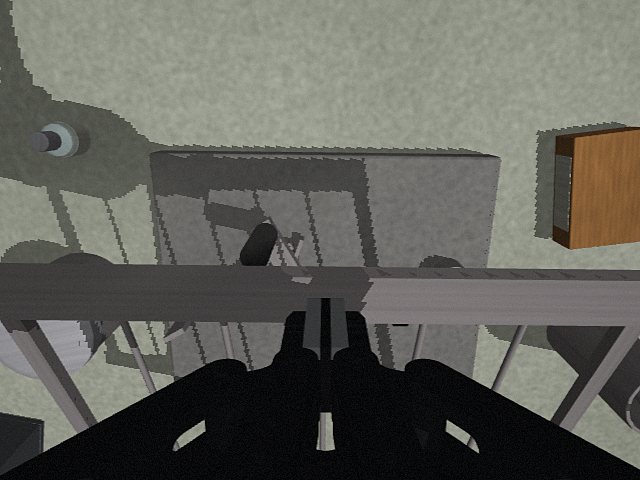

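The fingertips are on the strip, towards its rear half, and it is swinging down. I'll continue with a small shift forward.

```bash
python3 -m crank '[[[0.014,0,0.025],[0,0,0],1],[[0.025,0,0.05],[0,0,0],1],[[0.034,0,0.076],[0,0,0],1],[[0.042,0,0.102],[0,0,0],1],[[0.05,0,0.128],[0,0,0],1],[[0.06,0,0.154],[0,0,0],1],[[0.07,0,0.18],[0,0,0],1],[[0.078,0,0.207],[0,0,0],1]]'; python3 - <<'E'
from h import *
s=manip.get_state();T=trot(s);print(s["ft_force"],rel(s["ee_pos"],T,*gt(.08)))
for g in (.08,.02,-.03): print(g,*[list(map(float,a)) for a in rel(gt(.08)[0],T,*gt(g))])
cv2.imwrite("pics/side15.png",manip.camera("side")[100:340,150:470,::-1].repeat(2,0).repeat(2,1))
E
```

```text
clock: 13.55
ee_pos: [0.5721, 0.0758, 0.1601]
ee_rot: [0.0, -0.11, 0.994, -0.0]
ft_force: [1.0, 0.7, 1.1]
gripper_width: -0.001
[1.04450169 0.74370409 1.06888891] (array([-0.001,  0.001,  0.004]), array([-0.0001,  0.0001,  0.    ]))
0.08 [0.0, 0.0, 0.0] [-0.0001, 0.0001, 0.0]
0.02 [0.013, 0.0, 0.045] [-0.0001, 0.0001, 0.0]
-0.03 [0.011, 0.0, 0.083] [-0.0001, 0.0001, 0.0]
```

View pics/side15.png

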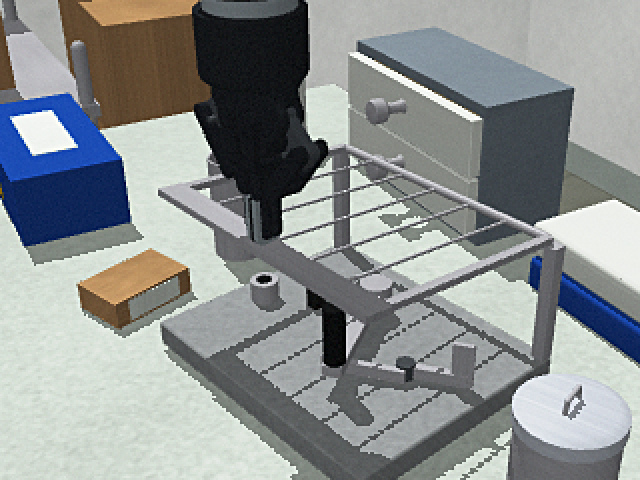

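```bash
python3 -m crank '[[[0.006,0,0.023],[0,0,0],1],[[0.01,0,0.046],[0,0,0],1],[[0.01,0,0.064],[0,0,0],1],[[0.01,0,0.08],[0,0,0],1],[[0.01,0,0.08],[0,0,0],1]]'; python3 - <<'E'
from h import *
s=manip.get_state();T=trot(s);print(s["ft_force"],s["ee_pos"])
cv2.imwrite("pics/side16.png",manip.camera("side")[100:340,150:470,::-1].repeat(2,0).repeat(2,1))
E
```

```text
clock: 14.22
ee_pos: [0.5698, 0.0752, 0.1439]
ee_rot: [-0.0, -0.11, 0.994, -0.0]
ft_force: [-6.2, -0.4, 18.3]
gripper_width: -0.003
[-6.22296302 -0.36495463 18.32694527] [0.56984439 0.07524563 0.14391816]
```

View pics/side16.png

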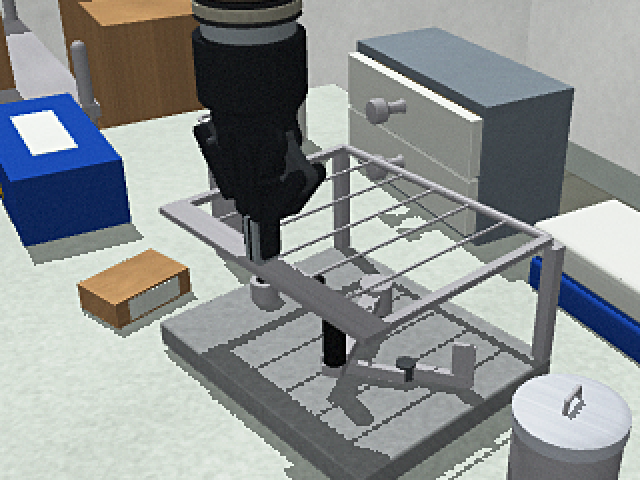

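The tip is at z = 0.144 with 18 N of reaction, so the guard is on its stop and level. The arm is still cocked. I'll hold briefly, then lift off and check.

```bash
python3 -m crank '[[[0,0,0],[0,0,0],1],[[0,0,-0.02],[0,0,0],1],[[0,0,-0.06],[0,0,0],1],[[0,0,-0.2],[0,0,0],1],[[-0.0,0,-0.4],[0,0,0],1],[[0.0,0,-0.5],[0,0,0],1],[[0.0,0,-0.5],[0,0,0],1],[[0.0,0,-0.5],[0,0,0],1]]'; python3 - <<'E'
from h import *
s=manip.get_state();print(s["ft_force"],s["ee_pos"])
for n in("wrist","side","scene"):
    im=manip.camera(n)[:,:,::-1].copy(); c=manip.calibration(n)
    for P,col in((hpt(1.15,.108),(0,255,0)),(gpt(0,-.12),(0,255,255)),(gpt(0,.12),(0,255,255))):
        u=proj(c,O2W(OP,P))[0]; cv2.circle(im,tuple(int(v) for v in u),2,col,-1)
    cv2.imwrite(f"pics/{n}17.png",im)
E
```

```text
clock: 15.28
ee_pos: [0.5688, 0.0753, 0.2638]
ee_rot: [-0.001, -0.11, 0.994, -0.0]
ft_force: [0.2, -0.3, -0.2]
gripper_width: 0.001
[ 0.24311109 -0.29627315 -0.22318669] [0.56878827 0.07525955 0.26384954]
```

View pics/wrist17.png

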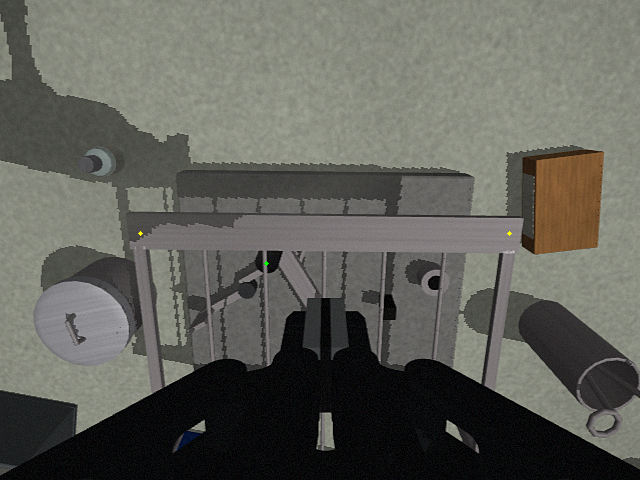

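View pics/side17.png

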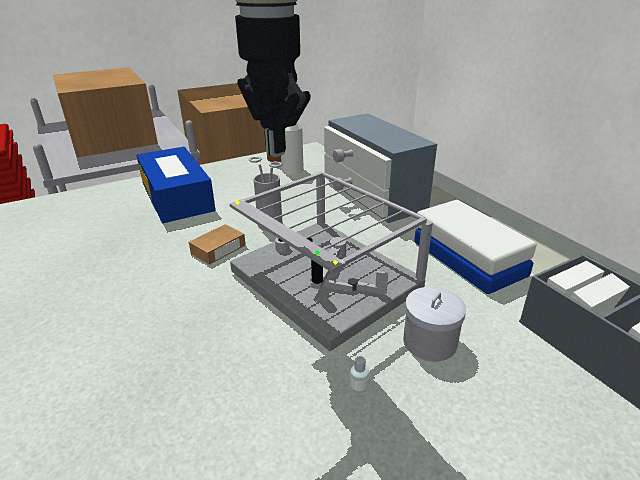

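View pics/scene17.png

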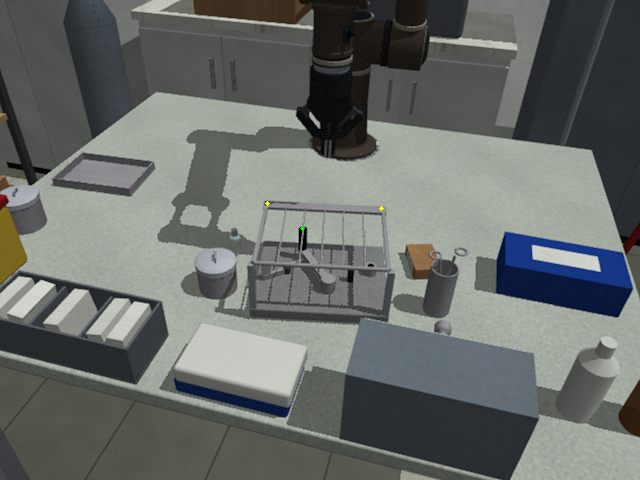

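The guard lies level with the g = 0 markers on its strip in all three views. The handle is still at the 1.15 marker, and the bystanders stand where they were. The robot is clear, so I'm handing the job in.

```bash
python3 -c "
from workcell import manip
print(manip.close_job())"
```

```text
the job is handed in; nothing more can be done
None
```

The ampoule opener is ready: the striker arm is hooked on the catch with the guard fully down over it. I handed the job in at about 15 s of the allowed 54 s; it reports no verdict.

- **Cocking the arm:** I caged the black handle loosely between the pads at about 31° lean and swung it round to about 1.22 rad. I then eased it back until the catch held it with no load on the pads, and backed out.
- **Lowering the guard:** I pressed the front strip down with closed fingertips to its stop, with 18 N of reaction at z = 0.144. I then lifted about 120 mm clear.
- **Last checks:**
  - The handle top was on the predicted 1.15 rad mark.
  - The guard strip was on its level mark in all three cameras.
  - The canister, jar, bottle and carton looked unmoved by eye; I did not measure them.
  - The force on the tool was about zero (sensor noise).
- **Disagreements:**
  - My first estimate of the raised guard angle (0.51 rad) was wrong; the wrist and side views gave about 0.575, and I used that.
  - A 45° lean put joints 4 and 5 at their limits, and 34° left joint 5 close to its limit. I settled on 31°.
  - The lower edges of the base plate fitted up to about 5 px off, so I relied on the top edges and the handle.
  - The catch's own angle was not measured; I inferred it is closed because the arm stays put unloaded.

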